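# Release a plug-in module with the forked release tool

### The arm

A 6-joint arm with a two-finger parallel gripper is mounted at the origin on the work surface. World frame = base frame: x ahead of the robot, y to its left, z up, the work surface at z = 0. Lengths are in m, angles in degrees, forces in N, time in s.
With the tool pointing down it reaches from about 0.4 to 0.825 m from the base axis. Payload 7 kg.
Tool frame: the origin (TCP) lies at the very end of the fingers, on their centre line; the grasp point (between the pads) lies 19 mm behind it; z points along the fingers, y is the direction in which the jaws open and shut (so a half turn about z gives the same grasp; the last joint's range is limited). The gripper opens to 88 mm and grips with 3 to 60 N. Pads are 19 mm wide; open, the fingers measure 130 mm over their backs; the gripper's body (78 mm by 193 mm) begins 47 mm behind the grasp point.
Start: joints at [-53.852, 20.546, 0.682, 0, -70.136, -16.507], TCP at [0.227, -0.636, 0.227] pointing down, gripper open.
Joint ranges: [-176.03, 176.03], [-82.01, 121.73], [-58.28, 71.71], [-173.87, 95.51], [-174.79, -0.11], [-173.66, 173.66]. Speed limits (degrees/s): [136.94, 136.94, 172.46, 180, 180, 180].

### API

Orientations are given as [roll, pitch, yaw] about the fixed x, y, z axes, in that order (R = Rz(yaw) Ry(pitch) Rx(roll)).
In Python, from plant import ctrl, snapshot, workorder gives the robot as it stands. The module is installed in compiled form; this text tells all that it offers.
- The arm moves only by the shell command python3 -m creep 'ROWS'. ROWS is JSON, a list of rows, each a list of 5 numbers: the shift along the tool's x, y, z scaled (see below), then the turn about the tool's z scaled (see below), then the finger opening in mm, from 0 to 87.6. A call has exactly 8 rows; each row is the pose to reach, as a shift and turn from the pose commanded when the call began, along the tool's axes at that moment, turning the shorter way round; what a row does not reach only later rows make up. The controller multiplies each number of a shift by 0.1 m and each number of a turn by 180 degrees. A row lasts 1/12 s, in which the tool goes at most 41.7 mm and 7.16 degrees, less where a joint would pass 70% of its speed; a pose out of reach is approached as far as the arm can. A call with a number of a shift or a turn outside -1 to 1 is refused whole. A call with a gripper value outside its range is refused whole. The fingers move at their own pace and stop on an object; the grip force is fixed at half the most. Time passes only in rows, so rows that repeat a pose let the fingers close, or fill a call up. It gives the time, the measured TCP pose, the force and the opening at its end, in the units of the state.
- ctrl.get_obs(): the state, without advancing time (a new reading comes with each control period).
- snapshot(name): name is "scene" or "top" or "wrist"; returns a dict with "img" (384x512x3 uint8, blue, green, red), "camera_matrix" (3x3 intrinsics, pixels), "xyz" and "rotation" of the camera in the world. Camera axes: x right, y up, looking along -z (the intrinsics and any distortion apply to the point x, -y, -z); pixel columns grow to the right and rows downward; lengths in m; the calibration is good to about 2 mm. A picture is of the moment at which its call begins. There is no depth.
- workorder.close_job(): hands the job in, once; it reports no verdict.
The state is a dict: "clock": time; "joint_pos": joint angles; "qvel": joint speeds; "tau": joint torques, N m; "tool_pos": TCP position; "orientation": TCP orientation; "force": force on the tool from outside, world axes, zero at the start; "moment": the same for the moment, N m; "opening": finger opening in m.
Only numpy, scipy, OpenCV 4.12 (cv2) and the standard library are available. Lean on these libraries where they do the work, as an engineer would, in place of code of your own. Each camera call takes 0.05 s, during which the arm holds its last target.

### The job

Pop the plug-in module out of the line unit with the forked release tool. The tool stands handle-down in its sloping holder, so draw it out by its fork end, lay it flat on the rubber mat and let go, then take it again by its handle; slide the fork down the unit's sloping channel so that its prongs pass either side of the fixed stud, and push the spring latch in until the module springs out of the unit's side. Finally lay the tool flat on the mat again, let go of it, and leave the loose things on the bench where they stand.

Things in the scene. Friction and masses are not known exactly. Their poses are not given: they have to be found in the camera images.
- fork_tool: Forked tool, 195 mm long. Origin mid-length on its axis; x runs to the fork, y across the prongs; same upside down. Off-white handle 24 x 24 mm, x -97.5 to 12.5 mm; steel shank 14 wide (y), 8 thick, to 47.5 mm; fork 34 wide, 8 thick. Starts handle-down in the holder. 0.11-0.2 kg, balances 28 mm behind the handle's front end: it lies level on its handle, axis 12 mm up.
- fork_tip (a point): On the tool's axis level with the prong ends (tool x = +97.5 mm). The two prongs are 8 mm wide and 8 mm thick, with an 18 mm wide, 42 mm deep gap between them.
- holder: Fixed dark steel tool holder, base 150 x 90 x 8 mm, origin at the centre of its underside. A socket, inside 30 mm wide, 28 mm high, 100 mm deep, 4 mm walls, rises 40 degrees above horizontal towards the holder's +x, in its plane y = 0; mouth centre at (32, 0, 92) mm. The tool comes out along its own axis after 100 mm of pull.
- mat: Fixed black rubber mat, 170 (x) x 280 (y) x 3 mm, origin at the centre of its underside on the bench.
- unit: Fixed grey line unit, perforated roof 95 mm high. Origin on the bench; x -86 to 130, y -90 to 75 mm. On its -x side a release channel, 44 mm wide (y), 24 mm high, slopes down towards +x at 35 degrees below horizontal: direction (0.819, 0, -0.574) in the unit's frame, in plane y = 0. Clear cover on top. The fascia beside it reaches x = -70 mm, 75 mm high.
- channel_mouth (a point): Middle of the channel's mouth, at (-76, 0, 79) mm in the unit's frame; axes parallel to the unit's. The latch plate is 50 mm further down the channel.
- latch_face (a point): Middle of the latch plate's face with the latch at rest, at (-35, 0, 50) mm in the unit's frame; axes as the unit's. Plate 40 mm wide, 20 mm high, square to the channel. A fixed round-ended steel stud, 10 mm thick, on the centre line reaches 22 mm out from the plate: only prongs either side of it can reach the plate.
- latch (a joint): Travel of the spring latch down the channel: 0 at rest, 0.015 m at its stop. Spring 3 N at rest, about 7 N at the stop, plus up to about 6 N friction until the module leaves; the module is freed near 0.011 m. The latch springs back when let go.
- module: Grey plug-in module, 90 (x) x 120 (y) x 50 mm, about 0.3 kg, inside the unit under its roof; axes as the unit's; starts with its origin at (0, 0, 30) mm in the unit's frame. Once freed by the latch a spring slides it about 45 mm out of the unit's +y side, where it stays, still carried by the unit.
- screwdriver: Loose screwdriver with grey handle, lying on the bench; bystander.
- adapter: Loose turned steel coaxial adapter, 44 mm wide, 65 mm tall, standing; bystander.
- tape: Loose white ring of tape, 90 mm wide, 22 mm tall, lying; bystander.
- cleaner: Loose white bottle, 56 mm wide, 140 mm tall, standing; bystander.
- parts_tray: Loose grey open tray, 70 x 100 x 30 mm; bystander.
- mug: Loose white mug, 76 mm wide, 90 mm tall; bystander.
- blank_plate: Loose aluminium blanking plate, 130 x 50 x 6 mm, lying; bystander.
Things that resemble listed ones, but are neither listed nor needed, are in the scene too. What is shaped like the fork_tool but pink is not meant.

How it is judged (in metres and radians):
On the way, in this order (a step that is already met when the one before it is completed fails the run):
1. the tool lies flat on the mat, let go (angle between fork_tool's own x axis and vertical between 1.45 and 1.69 rad and z of fork_tool in the frame of mat below 0.025 m and x of fork_tool in the frame of mat between -0.085 and 0.085 m and y of fork_tool in the frame of mat between -0.14 and 0.14 m and contact force between the fingers and fork_tool below 0.2 N), for 0.2 s.
2. the fork pushes the latch in (value of joint latch above 0.006 m and contact force between fork_tool and latch above 0.5 N and distance between fork_tip and latch_face below 0.025 m), for 0.02 s.
3. the module has sprung out of the unit's side (y of module in the frame of unit above 0.03 m), for 0.1 s.
At the end, for the whole second after the job is handed in: The module stands 30 to 75 mm out of the unit's +y side, still level in the unit; the latch has sprung back (under 3 mm); the fork tool lies flat (within 7 degrees) with its middle on the mat; tool and module are at rest (y of module in the frame of unit between 0.03 and 0.075 m and angle between module's own z axis and vertical below 0.1 rad and value of joint latch below 0.003 m and angle between fork_tool's own x axis and vertical between 1.45 and 1.69 rad and z of fork_tool in the frame of mat below 0.025 m and x of fork_tool in the frame of mat between -0.085 and 0.085 m and y of fork_tool in the frame of mat between -0.14 and 0.14 m and linear speed of each of fork_tool, module below 0.02 m/s); the robot touches nothing.
It fails at once if a bystander is moved by more than 30 mm (distance of any of screwdriver, adapter, tape, cleaner, parts_tray, mug, blank_plate from where it was at the start of the episode above 0.03 m).
It also fails if it takes over 58 s, if anything falls off the work surface, if the arm or the gripper's body presses on something with over 40 N, if the wrist force passes 120 N, or if a joint passes its speed limit or range.

## Working session

There is one attempt and no reset: what is moved stays moved. The work goes in short steps, Python scripts to look and compute and a shell command to move; the robot and the scene stay as the last step left them, time stands still between calls to the robot, and variables do not carry over. Pictures are saved under pics/ and viewed, and the job is handed in when it is done.

```bash
mkdir -p pics
cat > h.py <<'E'
import numpy as np, cv2, pickle, sys
from scipy.spatial.transform import Rotation as Ro
def snap(cam,name):
    from plant import snapshot
    s=snapshot(cam); cv2.imwrite(f'pics/{name}.png',s['img']); pickle.dump(s,open(f'pics/{name}.pkl','wb')); return s
def load(n): return pickle.load(open(f'pics/{n}.pkl','rb'))
def rot(s):
    R=np.array(s['rotation'],float)
    if R.shape==(3,3): return R
    return Ro.from_euler('xyz',R.ravel(),degrees=True).as_matrix()
def ray(s,u,v):
    K=np.array(s['camera_matrix']); d=np.array([(u-K[0,2])/K[0,0],(v-K[1,2])/K[1,1],1.])
    return np.array(s['xyz'],float), rot(s)@np.array([d[0],-d[1],-d[2]])
def onz(s,u,v,z):
    o,d=ray(s,u,v); return o+d*(z-o[2])/d[2]
def tri(*obs):
    A=np.zeros((3,3));b=np.zeros(3);L=[]
    for s,u,v in obs:
        o,d=ray(s,u,v); d=d/np.linalg.norm(d); P=np.eye(3)-np.outer(d,d); A+=P;b+=P@o; L.append((o,d,P))
    x=np.linalg.solve(A,b); return x,[float(np.linalg.norm(P@(x-o))) for o,d,P in L]
def proj(s,p):
    q=rot(s).T@(np.array(p)-np.array(s['xyz'])); K=np.array(s['camera_matrix'])
    return K[0,0]*q[0]/-q[2]+K[0,2], K[1,1]*-q[1]/-q[2]+K[1,2]
E
python3 - <<'E'
from h import *
from plant import ctrl
print(ctrl.get_obs())
for c in ['scene','top','wrist']:
    s=snap(c,c+'0'); print({k:(v if k!='img' else v.shape) for k,v in s.items()})
E
```

```text
{'clock': 0.0, 'joint_pos': array([-5.38519771e+01,  2.05907981e+01,  6.34092218e-01, -2.14366470e-02,
       -7.01341408e+01, -1.65074926e+01]), 'qvel': array([ 0.095722  , -0.04315171,  0.03287325, -0.00787112, -0.11598641,
       -0.01943545]), 'tau': array([ 1.08488846e-04, -5.82706475e+01,  2.93060589e+01,  6.99741259e+00,
        6.76023628e-03, -2.32443081e-04]), 'tool_pos': array([ 0.22670957, -0.63527868,  0.22562814]), 'orientation': array([ 1.79907171e+02, -6.49470055e-03, -1.60366765e+02]), 'force': array([0.02926161, 0.34849919, 0.30564706]), 'moment': array([ 0.01741995, -0.03875699,  0.00676772]), 'opening': 0.08784102586982764}
{'img': (384, 512, 3), 'camera_matrix': array([[454.91861078,   0.        , 259.61090798],
       [  0.        , 454.91861078, 191.67945898],
       [  0.        ,   0.        ,   1.        ]]), 'xyz': array([1.56829999, 0.25112967, 0.80466847]), 'rotation': array([ 58.19894304,  -1.3066273 , 105.9140866 ])}
{'img': (384, 512, 3), 'camera_matrix': array([[366.04778209,   0.        , 258.02979734],
       [  0.        , 366.04778209, 187.97606605],
       [  0.        ,   0.        ,   1.        ]]), 'xyz': array([ 0.34626369, -0.04968075,  1.45267069]), 'rotation': array([  4.88712492,   0.85524312, -89.35899935])}
{'img': (384, 512, 3), 'camera_matrix': array([[333.69680216,   0.        , 255.75960238],
       [  0.        , 333.69680216, 190.48162704],
       [  0.        ,   0.        ,   1.        ]]), 'xyz': array([ 0.15967481, -0.65849735,  0.3824696 ]), 'rotation': array([-1.52683034e+01, -9.16098759e-02,  1.09608513e+02])}
```

View pics/scene0.png

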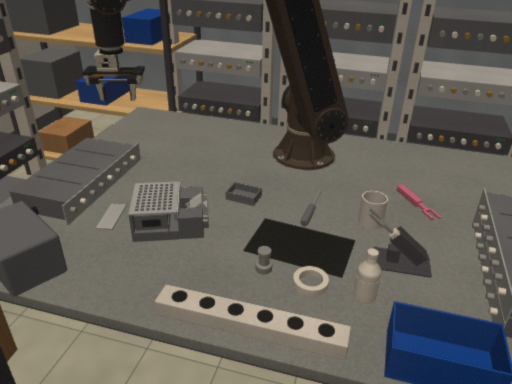

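View pics/top0.png

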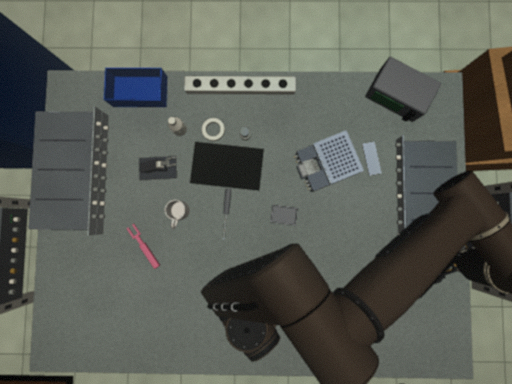

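View pics/wrist0.png

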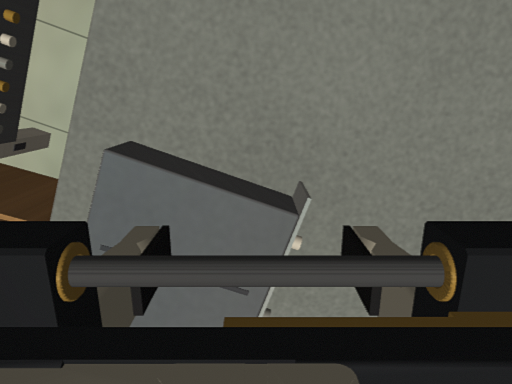

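Run:
```python
from h import *
a=load('scene0')['img'][185:300,330:450]; b=load('top0')['img'][115:255,110:280]; c=load('top0')['img'][110:210,270:400];d=load('scene0')['img'][165:255,85:275]
for n,i,f in (('c1',a,5),('c2',b,4),('c3',c,5),('c4',d,4)): cv2.imwrite(f'pics/{n}.png',cv2.resize(i,None,fx=f,fy=f,interpolation=cv2.INTER_CUBIC))
s=load('top0')
for n,u,v in (('holder',158,167),('unit',327,160),('mat',227,166),('clean',177,124),('tape',213,128),('mug',177,210)): print(n,onz(s,u,v,0).round(3))
```

```text
holder [0.551 0.376 0.   ]
unit [ 0.585 -0.301  0.   ]
mat [0.557 0.099 0.   ]
clean [0.727 0.305 0.   ]
tape [0.712 0.158 0.   ]
mug [0.379 0.295 0.   ]
```

View pics/c1.png

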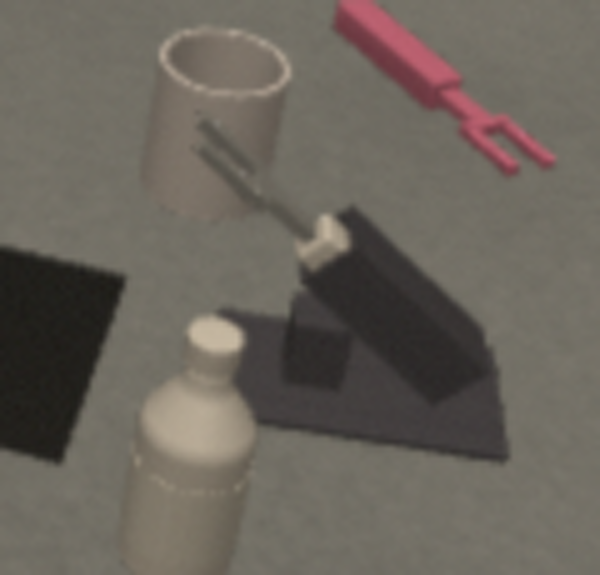

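View pics/c2.png

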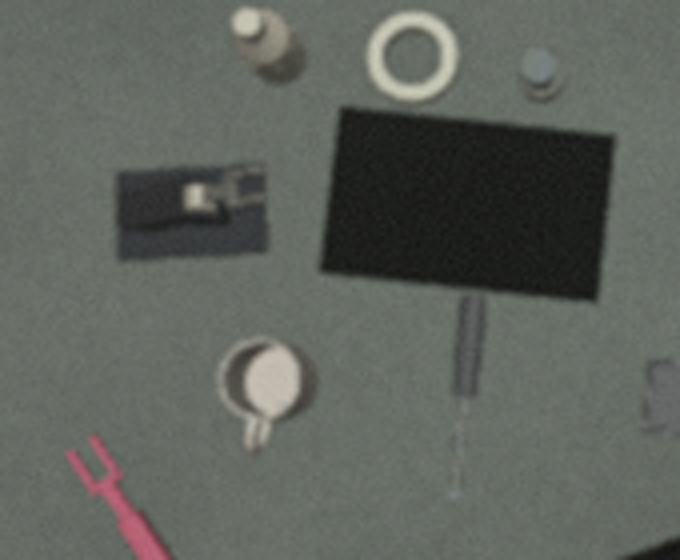

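View pics/c3.png

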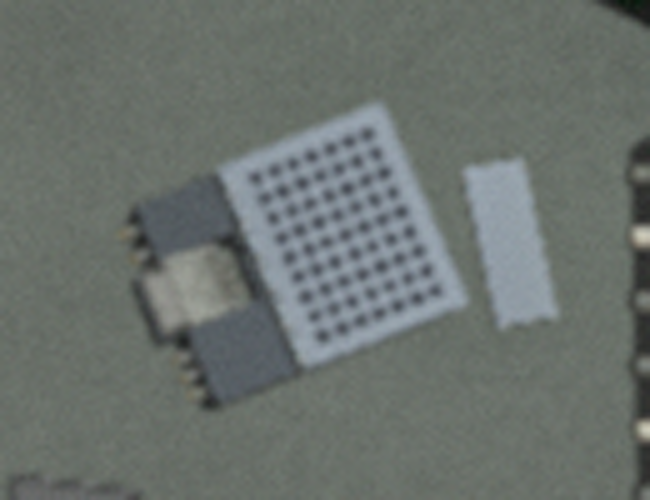

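View pics/c4.png

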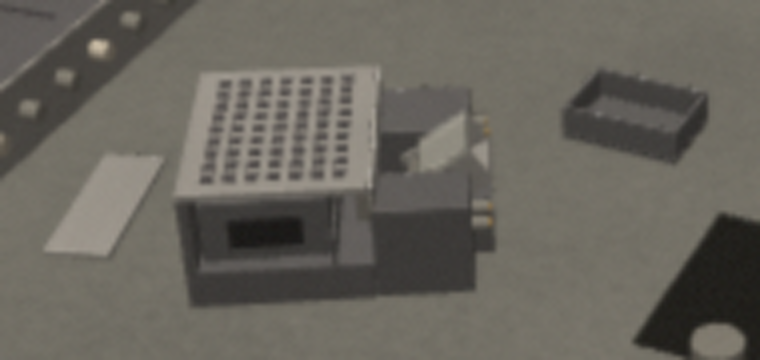

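Run:
```python
from h import *
s=load('scene0');t=load('top0')
print('tip',tri((s,369.5,212),(t,175.8,161)))
# handle front centre
print('hf',tri((s,330+325/5,185+240/5),(t,110+200/4,115+198/4)))
for u,v in ((118,172),(266,165),(268,255),(120,262)): print('base',onz(t,110+u/4,115+v/4,.008).round(3))
for u,v in ((342,107),(614,135),(597,300),(320,272)): print('mat',onz(t,110+u/4,115+v/4,.003).round(3))
for u,v in ((220,163),(380,100),(468,300),(302,368)): print('roof',onz(t,270+u/5,110+v/5,.095).round(3))
for u,v in ((130,205),(205,408)): print('fascia top/bottom?',onz(t,270+u/5,110+v/5,.075).round(3))
```

```text
tip (array([0.5524932 , 0.27093651, 0.14701475]), [0.0014510191876222225, 0.0014510191876222847])
hf (array([0.54733198, 0.34407227, 0.09226921]), [0.0018621711231632673, 0.0018621711231631467])
base [0.585 0.45  0.008]
base [0.594 0.301 0.008]
base [0.503 0.296 0.008]
base [0.495 0.444 0.008]
mat [0.654 0.227 0.003]
mat [ 0.628 -0.047  0.003]
mat [ 0.462 -0.032  0.003]
mat [0.487 0.245 0.003]
roof [ 0.635 -0.236  0.095]
roof [ 0.684 -0.356  0.095]
roof [ 0.533 -0.42   0.095]
roof [ 0.481 -0.297  0.095]
fascia top/bottom? [ 0.606 -0.171  0.075]
fascia top/bottom? [ 0.452 -0.227  0.075]
```

```bash
cat > to.py <<'E'
# usage: to.py x y z yaw -> full shift numbers (units 0.1 m, 180deg) from current measured pose
import sys; from h import *
from plant import ctrl
o=ctrl.get_obs(); p=np.array(o['tool_pos']); R=Ro.from_euler('xyz',o['orientation'],degrees=True).as_matrix()
a=[float(v) for v in sys.argv[1:5]]
d=R.T@(np.array(a[:3])-p)/0.1
dy=(a[3]-o['orientation'][2]+180)%360-180
print('t',round(o['clock'],2),'pos',p.round(4),'ori',np.round(o['orientation'],2),'F',np.round(o['force'],2),'open',round(o['opening'],4))
print('shift',d.round(3),'turn',round(-dy/180,4))
E
python3 to.py 0.50 -0.08 0.28 -68
```

```text
t 0.15 pos [ 0.2267 -0.6354  0.2259] ori [ 1.7993e+02 -1.0000e-02 -1.6037e+02] F [0.18 0.14 0.36] open 0.0876
shift [-4.44   4.314 -0.537] turn -0.5131
```

```bash
python3 -m creep '[[-1,1,-0.3,-0.3,87],[-1,1,-0.3,-0.3,87],[-1,1,-0.3,-0.3,87],[-1,1,-0.3,-0.3,87],[-1,1,-0.3,-0.3,87],[-1,1,-0.3,-0.3,87],[-1,1,-0.3,-0.3,87],[-1,1,-0.3,-0.3,87]]'; python3 to.py 0.50 -0.08 0.28 -68
```

```text
clock: 0.82
tool_pos: [0.2876, -0.5075, 0.2565]
orientation: [-180.0, 0.0, -105.9]
force: [0.4, 0.1, 0.1]
opening: 0.0869
t 0.82 pos [ 0.2876 -0.5075  0.2565] ori [-1.8000e+02  1.0000e-02 -1.0593e+02] F [0.45 0.12 0.1 ] open 0.0869
shift [-4.694 -0.87  -0.234] turn -0.2107
```

```bash
python3 -m creep '[[-1,-0.2,-0.2,-0.21,87],[-1,-0.2,-0.2,-0.21,87],[-1,-0.2,-0.2,-0.21,87],[-1,-0.2,-0.2,-0.21,87],[-1,-0.2,-0.2,-0.21,87],[-1,-0.2,-0.2,-0.21,87],[-1,-0.2,-0.2,-0.21,87],[-1,-0.2,-0.2,-0.21,87]]'; python3 to.py 0.50 -0.08 0.28 -68
```

```text
clock: 1.48
tool_pos: [0.3347, -0.4175, 0.2764]
orientation: [180.0, 0.0, -68.7]
force: [0.2, -0.1, -1.0]
opening: 0.0873
t 1.48 pos [ 0.3347 -0.4175  0.2764] ori [ 1.800e+02  2.000e-02 -6.866e+01] F [ 0.18 -0.06 -0.95] open 0.0873
shift [-2.542 -2.767 -0.035] turn -0.0037
```

```bash
python3 -m creep '[[-0.85,-0.92,0,0,87],[-0.85,-0.92,0,0,87],[-0.85,-0.92,0,0,87],[-0.85,-0.92,0,0,87],[-0.85,-0.92,0,0,87],[-0.85,-0.92,0,0,87],[-0.85,-0.92,0,0,87],[-0.85,-0.92,0,0,87]]'
python3 -m creep '[[-0.85,-0.92,0,0,87],[-0.85,-0.92,0,0,87],[-0.85,-0.92,0,0,87],[-0.85,-0.92,0,0,87],[-0.85,-0.92,0,0,87],[-0.85,-0.92,0,0,87],[-0.85,-0.92,0,0,87],[-0.85,-0.92,0,0,87]]'
python3 -c "
from h import *
snap('wrist','w1')"
python3 -m creep '[[-0.85,-0.92,0,0,87],[-0.85,-0.92,0,0,87],[-0.85,-0.92,0,0,87],[-0.85,-0.92,0,0,87],[-0.85,-0.92,0,0,87],[-0.85,-0.92,0,0,87],[-0.85,-0.92,0,0,87],[-0.85,-0.92,0,0,87]]'
python3 -c "
from h import *
snap('wrist','w2')"
```

```text
clock: 2.15
tool_pos: [0.3888, -0.3058, 0.2764]
orientation: [180.0, 0.0, -68.7]
force: [-0.4, -0.6, 0.1]
opening: 0.087
clock: 2.82
tool_pos: [0.4433, -0.1934, 0.2765]
orientation: [180.0, 0.0, -68.7]
force: [-0.6, 0.1, 0.3]
opening: 0.0871
clock: 3.53
tool_pos: [0.498, -0.0805, 0.2766]
orientation: [-180.0, -0.0, -68.7]
force: [-1.3, -0.2, -0.3]
opening: 0.0872
```

View pics/w1.png

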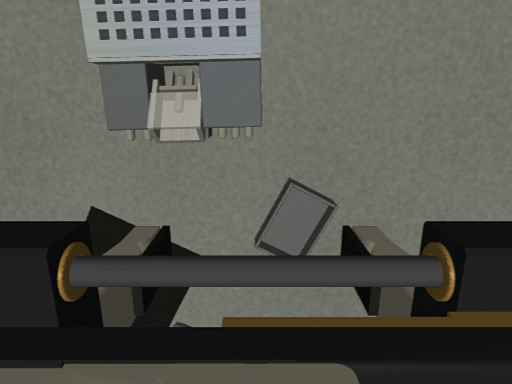

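View pics/w2.png

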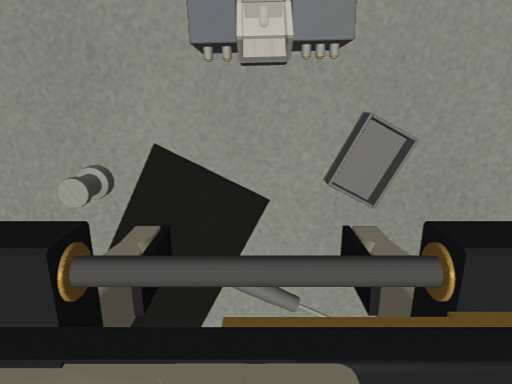

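Run:
```python
from h import *
a=load('w1')['img'][40:150,75:275]; b=load('w2')['img'][0:80,175:370]
cv2.imwrite('pics/c5.png',cv2.resize(a,None,fx=4,fy=4,interpolation=cv2.INTER_CUBIC))
cv2.imwrite('pics/c6.png',cv2.resize(b,None,fx=4,fy=4,interpolation=cv2.INTER_CUBIC))
```

```text
(no output)
```

View pics/c5.png

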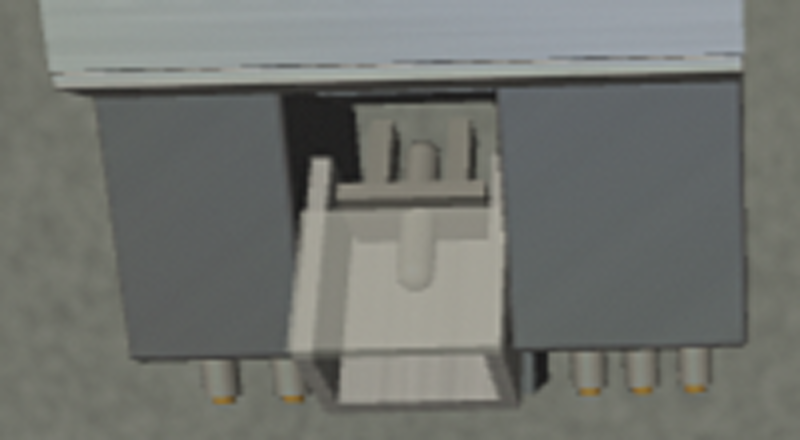

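View pics/c6.png

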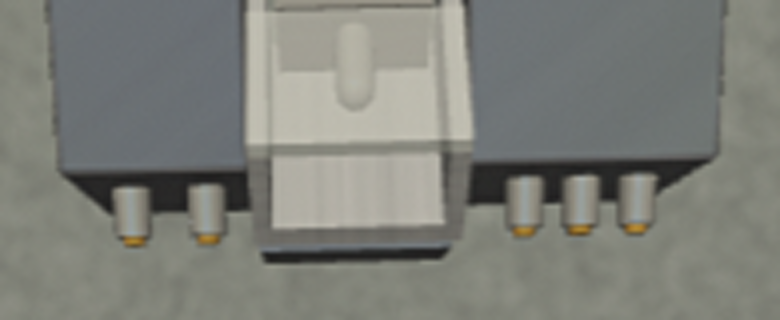

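Run:
```python
from h import *
a=load('w1');b=load('w2')
A=lambda u,v:(a,75+u/4,40+v/4)
B=lambda u,v:(b,175+u/4,v/4)
pts={'fL':(A(130,358),B(62,170)),'fR':(A(745,345),B(720,155)),'studtip':(A(415,288),B(354,108)),'coverL':(A(290,352),B(247,145)),'coverR':(A(505,350),B(471,137))}
for k,v in pts.items():
    x,e=tri(*v); print(k,x.round(4),np.round(e,4))
l=onz(*A(130,358),.075);r=onz(*A(745,345),.075);print('A z75',l,r,np.degrees(np.arctan2(*(l-r)[1::-1])))
l2=onz(*B(62,170),.075);r2=onz(*B(720,155),.075);print('B z75',l2,r2,np.degrees(np.arctan2(*(l2-r2)[1::-1])))
rl=onz(*A(55,88),.091);rr=onz(*A(742,72),.091);print('roof',rl,rr,np.degrees(np.arctan2(*(rl-rr)[1::-1])),np.linalg.norm(rl-rr))
print(np.linalg.norm(l-r),np.linalg.norm(l2-r2))
```

```text
fL [ 0.6034 -0.1727  0.0752] [0.0001 0.0001]
fR [ 0.453  -0.235   0.0761] [0.0001 0.0001]
studtip [ 0.5419 -0.2153  0.058 ] [0.0001 0.0001]
coverL [ 0.5607 -0.1926  0.09  ] [0.0002 0.0002]
coverR [ 0.5111 -0.2131  0.0895] [0.0012 0.0012]
A z75 [ 0.60353099 -0.17270524  0.075     ] [ 0.45301793 -0.23493823  0.075     ] 22.46374405682334
B z75 [ 0.60334513 -0.17268466  0.075     ] [ 0.45268458 -0.23519121  0.075     ] 22.53274768156494
roof [ 0.63052541 -0.23243797  0.091     ] [ 0.47807225 -0.29570925  0.091     ] 22.539481124586434 0.1650612606060891
0.16287150029624373 0.16311244537497438
```

```bash
python3 to.py 0.549 0.33 0.28 -86.7
```

```text
t 3.58 pos [ 0.4981 -0.0804  0.2767] ori [-179.99   -0.    -68.66] F [ 0.06 -0.52  0.14] open 0.0871
shift [-3.638 -1.968 -0.033] turn 0.1002
```

```bash
for i in 1 2 3; do python3 -m creep '[[-0.95,-0.51,0,0,87],[-0.95,-0.51,0,0,87],[-0.95,-0.51,0,0,87],[-0.95,-0.51,0,0,87],[-0.95,-0.51,0,0,87],[-0.95,-0.51,0,0,87],[-0.95,-0.51,0,0,87],[-0.95,-0.51,0,0,87]]'>/dev/null; done
python3 -m creep '[[-0.4,-0.2,0,0.1,87],[-0.4,-0.2,0,0.1,87],[-0.4,-0.2,0,0.1,87],[-0.4,-0.2,0,0.1,87],[-0.4,-0.2,0,0.1,87],[-0.4,-0.2,0,0.1,87],[-0.4,-0.2,0,0.1,87],[-0.4,-0.2,0,0.1,87]]'
python3 -c "
from h import *
snap('wrist','w3')"
python3 to.py 0.549 0.287 0.28 -86.7
```

```text
clock: 6.25
tool_pos: [0.5408, 0.286, 0.2768]
orientation: [-180.0, 0.0, -86.5]
force: [0.4, 0.5, -0.4]
opening: 0.0868
t 6.3 pos [0.5407 0.2861 0.2768] ori [-1.7999e+02  1.0000e-02 -8.6540e+01] F [-0.54  0.58 -0.18] open 0.0868
shift [-0.004 -0.083 -0.032] turn 0.0009
```

View pics/w3.png

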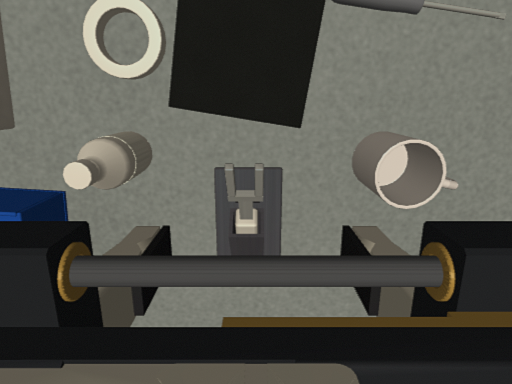

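Run:
```python
from h import *
w=load('w3');s=load('scene0');t=load('top0')
cv2.imwrite('pics/c7.png',cv2.resize(w['img'][150:250,195:300],None,fx=6,fy=6,interpolation=cv2.INTER_CUBIC))
print(tri((s,369.5,212),(t,175.8,161),(w,244.3,166)))
for z in (.147,.150,.153): print(onz(w,244.3,166,z).round(4), onz(w,246,222,.092).round(4))
for u,v in ((215,168),(281,168)): print(onz(w,u,v,.008).round(4))
```

```text
(array([0.55193444, 0.27156906, 0.14689319]), [0.0007984581236797118, 0.00216720287632307, 0.0014122345880685835])
[0.5513 0.2728 0.147 ] [0.5474 0.3456 0.092 ]
[0.5512 0.2722 0.15  ] [0.5474 0.3456 0.092 ]
[0.5511 0.2716 0.153 ] [0.5474 0.3456 0.092 ]
[0.5921 0.3054 0.008 ]
[0.5066 0.3003 0.008 ]
```

View pics/c7.png

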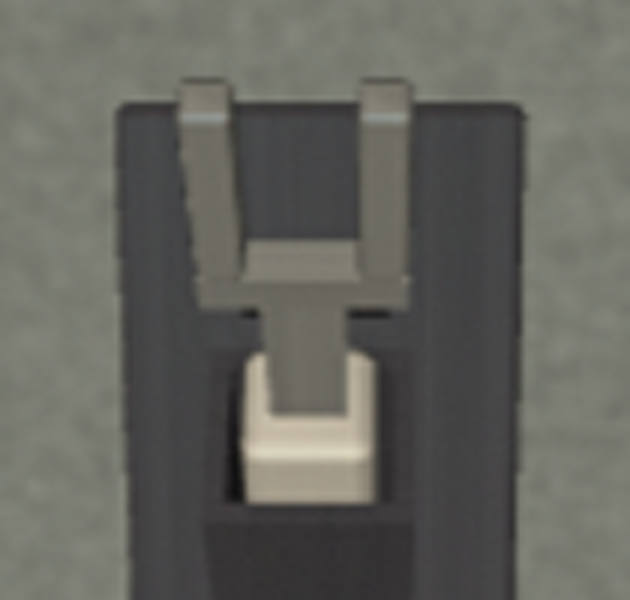

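```bash
python3 to.py 0.550 0.291 0.121 -86.7
```

```text
t 6.3 pos [0.5407 0.2861 0.2768] ori [-1.7999e+02  1.0000e-02 -8.6540e+01] F [-0.54  0.58 -0.18] open 0.0868
shift [-0.043 -0.095  1.558] turn 0.0009
```

```bash
python3 -m creep '[[-0.04,-0.1,0.4,0,87],[-0.04,-0.1,0.8,0,87],[-0.04,-0.1,0.95,0,87],[-0.04,-0.1,0.95,0,87],[-0.04,-0.1,0.95,0,87],[-0.04,-0.1,0.95,0,87],[-0.04,-0.1,0.95,0,87],[-0.04,-0.1,0.95,0,87]]'; python3 to.py 0.550 0.291 0.121 -86.7
python3 -c "
from h import *
snap('wrist','w4')"
```

```text
clock: 6.97
tool_pos: [0.5512, 0.2916, 0.1835]
orientation: [-179.9, 0.1, -86.5]
force: [-0.2, 0.5, -0.1]
opening: 0.0874
t 6.97 pos [0.5512 0.2916 0.1835] ori [-1.7985e+02  1.1000e-01 -8.6540e+01] F [-0.19  0.45 -0.14] open 0.0874
shift [0.007 0.014 0.625] turn 0.0009
```

View pics/w4.png

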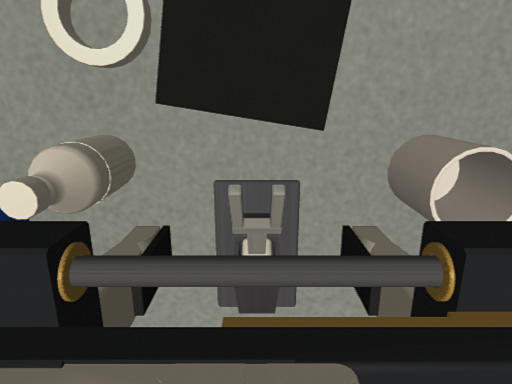

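```bash
python3 -c "
from h import *
print(tri((load('w3'),244.3,166.7),(load('w4'),256.5,188.5)))"
python3 -m creep '[[0,0.01,0.4,0,87],[0,0.01,0.62,0,87],[0,0.01,0.62,0,87],[0,0.01,0.62,0,30],[0,0.01,0.62,0,10],[0,0.01,0.62,0,10],[0,0.01,0.62,0,10],[0,0.01,0.62,0,10]]'
```

```text
(array([0.55147511, 0.27469702, 0.14107095]), [0.0001488183847181602, 0.00014881838471828598])
clock: 7.68
tool_pos: [0.55, 0.2914, 0.1209]
orientation: [-179.9, 0.1, -86.6]
force: [1.2, -0.0, -0.8]
opening: 0.0592
```

```bash
python3 -m creep '[[0,0,0,0,10],[0,0,0,0,10],[0,0,0,0,10],[0,0,0,0,10],[0,0,0,0,10],[0,0,0,0,10],[0,0,0,0,10],[0,0,0,0,10]]'
python3 -c "
from h import *
snap('wrist','w5');snap('scene','s5')
cv2.imwrite('pics/c8.png',cv2.resize(load('s5')['img'][150:300,320:460],None,fx=4,fy=4))"
```

```text
clock: 8.35
tool_pos: [0.5495, 0.291, 0.1197]
orientation: [-180.0, 0.0, -86.6]
force: [-0.0, -0.1, 2.0]
opening: 0.0341
```

View pics/w5.png

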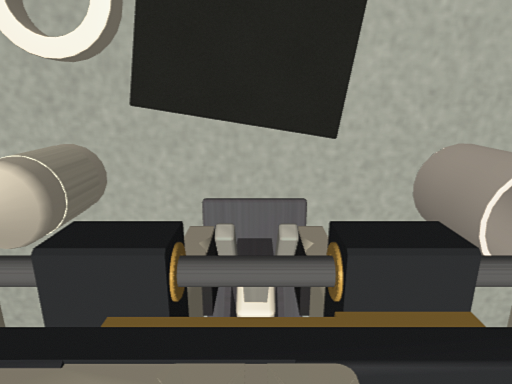

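View pics/c8.png

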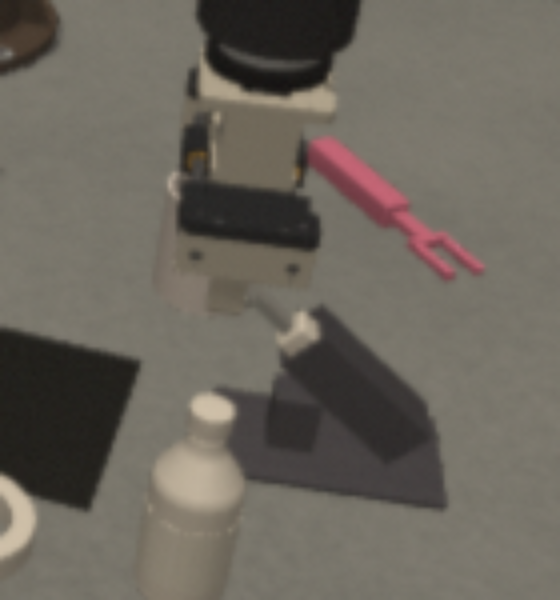

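```bash
python3 -m creep '[[0.11,0,-0.092,0,10],[0.23,0,-0.193,0,10],[0.36,0,-0.302,0,10],[0.5,0,-0.42,0,10],[0.64,0,-0.537,0,10],[0.78,0,-0.655,0,10],[0.92,0,-0.772,0,10],[0.95,0,-0.8,0,10]]'
python3 -c "
from h import *
snap('wrist','w6');snap('scene','s6')
cv2.imwrite('pics/c9.png',cv2.resize(load('s6')['img'][120:300,280:460],None,fx=3,fy=3))"
```

```text
clock: 9.12
tool_pos: [0.5559, 0.1936, 0.2026]
orientation: [-179.9, 0.0, -86.6]
force: [-0.5, 1.1, -0.8]
opening: 0.0337
```

View pics/c9.png

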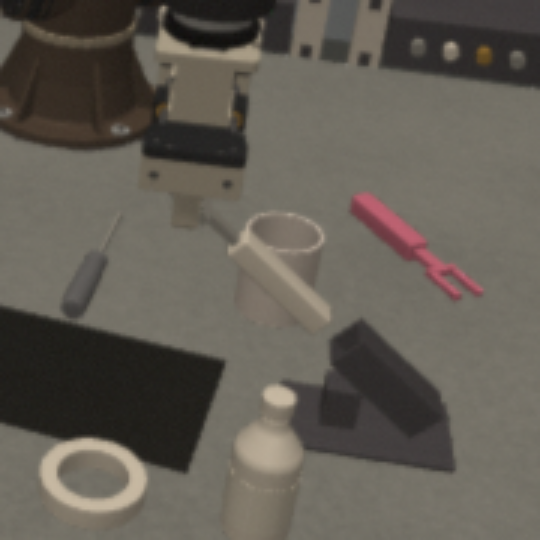

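```bash
python3 -m creep '[[0.3,0,0,0,10],[0.6,0,0.1,0,10],[0.95,0,0.3,0,10],[0.95,0,0.4,0,10],[0.95,0,0.4,0,10],[0.95,0,0.4,0,10],[0.95,0,0.4,0,10],[0.95,0,0.4,0,10]]' >/dev/null; python3 to.py 0.558 0.066 0.115 -86.7
```

```text
t 9.88 pos [0.5614 0.1024 0.1603] ori [-1.7993e+02  2.0000e-02 -8.6490e+01] F [ 0.25 -0.07 -1.8 ] open 0.0338
shift [0.362 0.057 0.453] turn 0.0012
```

```bash
python3 -m creep '[[0.2,0.05,0.25,0,10],[0.36,0.05,0.45,0,10],[0.36,0.05,0.5,0,10],[0.45,0.05,0.63,0,10],[0.53,0.05,0.75,0,10],[0.6,0.05,0.87,0,10],[0.65,0.05,0.98,0,10],[0.65,0.05,0.98,0,10]]'
python3 -c "
from h import *
snap('scene','s7')
cv2.imwrite('pics/c10.png',cv2.resize(load('s7')['img'][120:300,230:410],None,fx=3,fy=3))"
```

```text
clock: 10.55
tool_pos: [0.5596, 0.036, 0.0604]
orientation: [179.9, -0.0, -86.6]
force: [-0.1, -0.1, 0.0]
opening: 0.0333
```

View pics/c10.png

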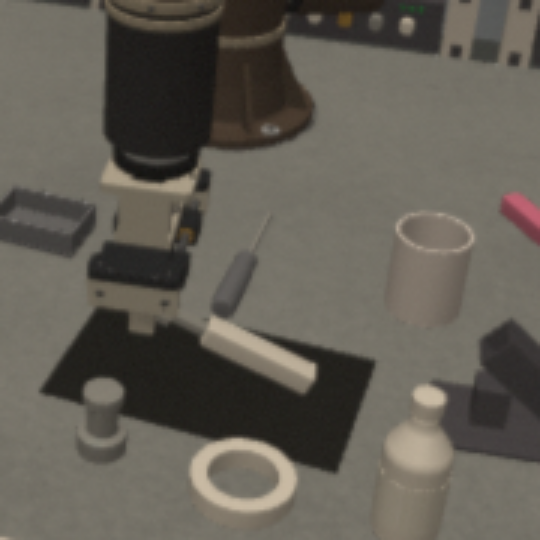

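```bash
python3 -m creep '[[0.03,0,0.1,0,10],[0.05,0,0.2,0,10],[0.07,0,0.3,0,10],[0.09,0,0.4,0,10],[0.1,0,0.47,0,10],[0.1,0,0.51,0,10],[0.1,0,0.51,0,10],[0.1,0,0.51,0,10]]'
python3 -c "
from h import *
snap('scene','s8');snap('wrist','w8')
cv2.imwrite('pics/c11.png',cv2.resize(load('s8')['img'][150:300,220:370],None,fx=4,fy=4))"
```

```text
clock: 11.27
tool_pos: [0.5601, 0.026, 0.0102]
orientation: [179.9, -0.0, -86.6]
force: [0.4, -0.6, 0.6]
opening: 0.0332
```

View pics/c11.png

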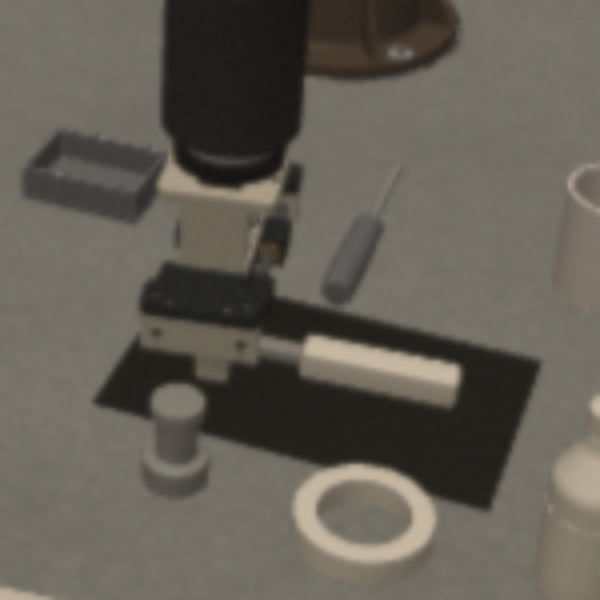

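```bash
python3 -m creep '[[0,0,0,0,70],[0,0,0,0,70],[0,0,0,0,70],[0,0,0,0,70],[0,0,0,0,70],[0,0,-0.1,0,70],[0,0,-0.3,0,70],[0,0,-0.6,0,70]]'
python3 -m creep '[[-0.3,0,-0.3,0,60],[-0.5,0,-0.5,0,60],[-0.5,0,-0.5,0,60],[-0.5,0,-0.5,0,60],[-0.5,0,-0.5,0,60],[-0.5,0,-0.5,0,60],[-0.5,0,-0.5,0,60],[-0.5,0,-0.5,0,60]]'
python3 -c "
from h import *
snap('scene','s9');snap('wrist','w9')
cv2.imwrite('pics/c12.png',cv2.resize(load('s9')['img'][150:300,220:370],None,fx=4,fy=4))"
```

```text
clock: 12.03
tool_pos: [0.5586, 0.0256, 0.0697]
orientation: [179.7, -0.1, -86.6]
force: [1.2, 0.3, 0.4]
opening: 0.0698
clock: 12.7
tool_pos: [0.5569, 0.0752, 0.1197]
orientation: [179.9, -0.0, -86.6]
force: [-0.8, -0.4, 1.1]
opening: 0.0597
```

View pics/c12.png

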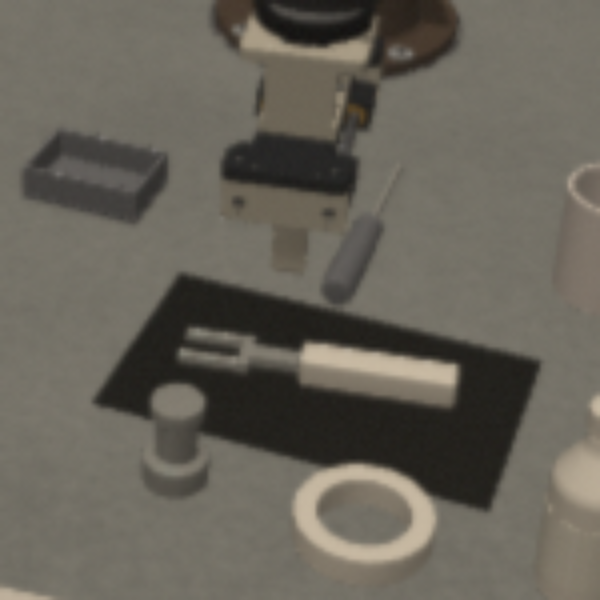

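View pics/w9.png

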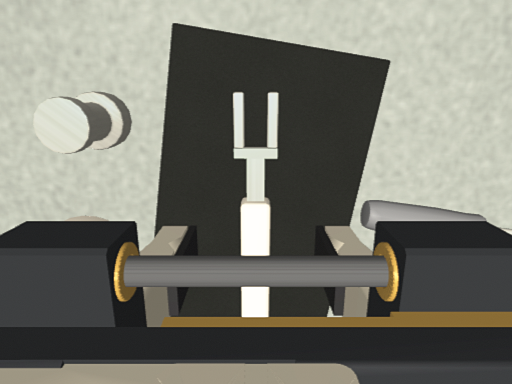

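Run:
```python
from h import *
w=load('w9');s=load('s9')
t=onz(w,255.5,93.5,.019);hf=onz(w,255.5,199,.027);print('tip',t,'hf',hf)
h1=onz(s,220+462/4,150+365/4,.027);h0=onz(s,220+455/4,150+405/4,.003)
h2=onz(s,220+458/4,150+385/4,.015);print('rear',h2,np.linalg.norm((t-h2)[:2]))
# height check by two views: prong ends mid, handle front top mid
print(tri((w,255.5,93.5),(s,220+183/4,150+342/4)))
d=t-h2;print('yaw',np.degrees(np.arctan2(d[1],d[0])))
d=t-hf;print('yaw',np.degrees(np.arctan2(d[1],d[0])))
```

```text
tip [0.56112887 0.00127719 0.019     ] hf [0.5564998  0.08039878 0.027     ]
rear [0.55048182 0.1959931  0.015     ] 0.19500677879609715
(array([0.56115821, 0.00106981, 0.01511134]), [0.00015065708161286653, 0.0001506570816128339])
yaw -86.87019040588339
yaw -86.65168548549906
```

```bash
python3 to.py 0.5514 0.171 0.006 -86.7
```

```text
t 12.8 pos [0.5571 0.0754 0.1199] ori [ 1.7993e+02 -3.0000e-02 -8.6600e+01] F [ 0.86  1.35 -0.05] open 0.0599
shift [-9.580e-01 -1.000e-03  1.139e+00] turn 0.0006
```

```bash
python3 -m creep '[[-0.4,0,0,0,50],[-0.8,0,0.2,0,50],[-0.96,0,0.5,0,50],[-0.96,0,0.8,0,50],[-0.96,0,1,0,50],[-0.96,0,1,0,50],[-0.96,0,1,0,50],[-0.96,0,1,0,50]]';python3 -m creep '[[0,0,0.13,0,50],[0,0,0.135,0,50],[0,0,0.135,0,5],[0,0,0.135,0,5],[0,0,0.135,0,5],[0,0,0.135,0,5],[0,0,0.135,0,5],[0,0,0.135,0,5]]'; python3 to.py 0.5514 0.171 0.006 -86.7
```

```text
clock: 13.47
tool_pos: [0.5524, 0.1719, 0.0216]
orientation: [-179.9, 0.0, -86.6]
force: [0.1, 0.0, 0.7]
opening: 0.0496
clock: 14.13
tool_pos: [0.5519, 0.172, 0.0077]
orientation: [-180.0, 0.0, -86.5]
force: [-0.3, -0.6, 5.4]
opening: 0.0237
t 14.13 pos [0.5519 0.172  0.0077] ori [-1.7996e+02  2.0000e-02 -8.6550e+01] F [-0.26 -0.56  5.4 ] open 0.0237
shift [0.01  0.006 0.017] turn 0.0008
```

```bash
python3 -m creep '[[0,0,-0.05,0,5],[0,0,-0.15,0,5],[0,0,-0.3,0,5],[0,0,-0.45,0,5],[0,0,-0.6,0,5],[0,0,-0.6,0,5],[0,0,-0.6,0,5],[0,0,-0.6,0,5]]'
python3 -c "
from h import *
snap('scene','s10');snap('wrist','w10')
cv2.imwrite('pics/c13.png',cv2.resize(load('s10')['img'][150:300,220:370],None,fx=4,fy=4))"
```

```text
clock: 14.8
tool_pos: [0.5512, 0.1717, 0.0668]
orientation: [180.0, 0.0, -86.6]
force: [0.2, -0.0, -2.0]
opening: 0.0237
```

View pics/c13.png

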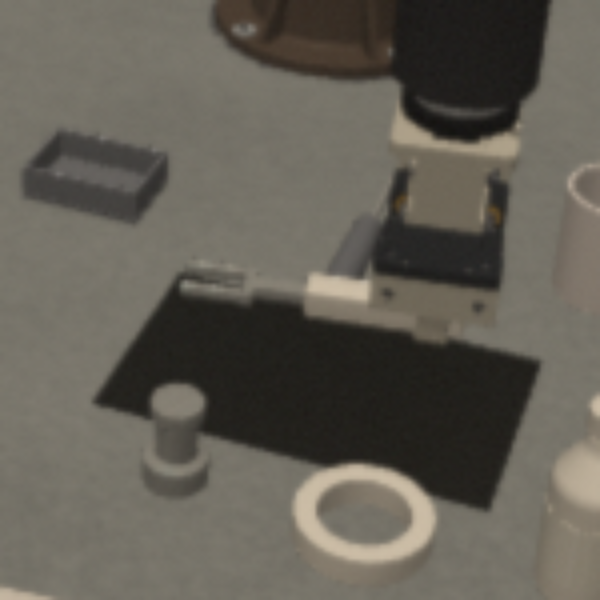

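View pics/w10.png

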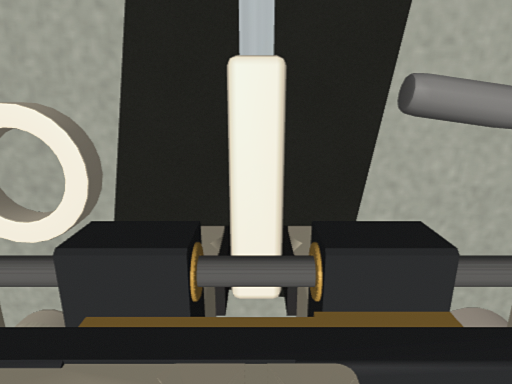

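```bash
python3 to.py 0.453 -0.002 0.1 -67.5; python3 -c "
from h import *
t=load('top0')
for u,v in ((272,207),(296,207),(296,223),(272,223)): print(onz(t,u,v,.03).round(3))"
```

```text
t 14.9 pos [0.551  0.1715 0.0662] ori [ 1.7992e+02 -4.0000e-02 -8.6570e+01] F [ 0.25 -0.55 -0.44] open 0.0238
shift [ 1.673  1.082 -0.335] turn -0.1059
[ 0.394 -0.082  0.03 ]
[ 0.395 -0.175  0.03 ]
[ 0.333 -0.175  0.03 ]
[ 0.332 -0.083  0.03 ]
```

```bash
python3 -m creep '[[0.2,0.1,-0.33,0,5],[0.4,0.25,-0.33,0,5],[0.65,0.42,-0.33,0,5],[0.84,0.54,-0.33,0,5],[0.84,0.54,-0.33,0,5],[0.84,0.54,-0.33,0,5],[0.84,0.54,-0.33,0,5],[0.84,0.54,-0.33,0,5]]' >/dev/null;python3 -m creep '[[0.2,0.1,0,-0.02,5],[0.4,0.25,0,-0.05,5],[0.65,0.42,0,-0.08,5],[0.84,0.54,0,-0.105,5],[0.84,0.54,0,-0.105,5],[0.84,0.54,0,-0.105,5],[0.84,0.54,0,-0.105,5],[0.84,0.54,0,-0.105,5]]'; python3 to.py 0.453 -0.002 0.1 -67.5
python3 -c "
from h import *
snap('scene','s11');snap('wrist','w11');snap('top','t11')
cv2.imwrite('pics/c14.png',cv2.resize(load('s11')['img'][130:280,100:300],None,fx=4,fy=4))"
```

```text
clock: 16.23
tool_pos: [0.4547, -0.0015, 0.1]
orientation: [-180.0, -0.0, -67.7]
force: [0.5, 0.1, -1.3]
opening: 0.0236
t 16.23 pos [ 0.4547 -0.0015  0.1   ] ori [-179.98   -0.    -67.65] F [ 0.48  0.07 -1.26] open 0.0236
shift [-0.002  0.017  0.   ] turn -0.0008
```

View pics/c14.png

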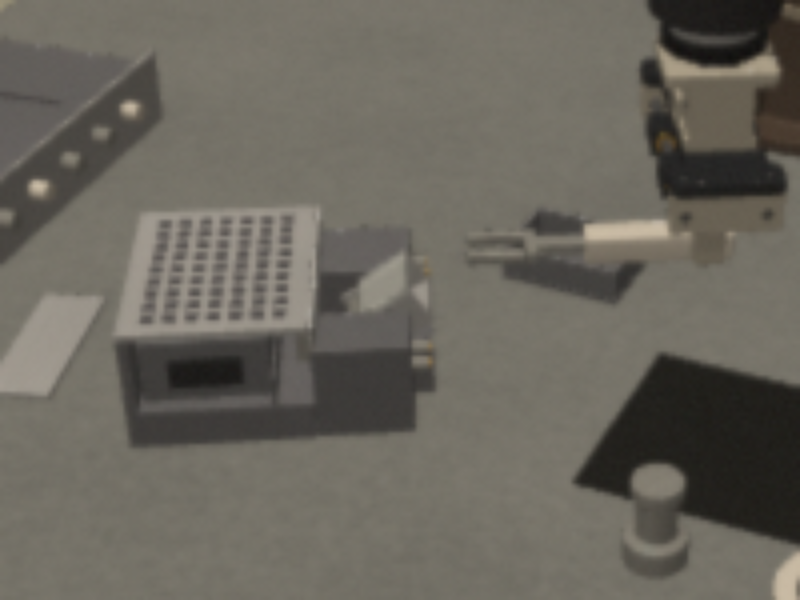

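View pics/w11.png

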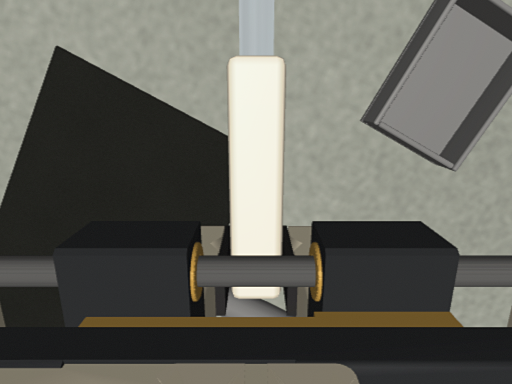

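Run:
```python
from h import *
s=load('s11');t=load('t11')
cv2.imwrite('pics/c15.png',cv2.resize(t['img'][110:230,230:350],None,fx=5,fy=5,interpolation=cv2.INTER_CUBIC))
p=onz(s,100+467/4,130+250/4,.109)
O=np.array([.562,-.2655]);ux=np.array([.3827,-.9239]);uy=np.array([.9239,.3827])
print(p, (p[:2]-O)@ux,(p[:2]-O)@uy)
```

```text
[ 0.52728814 -0.15769141  0.109     ] -0.11288858678545613 0.009188056346234465
```

View pics/c15.png

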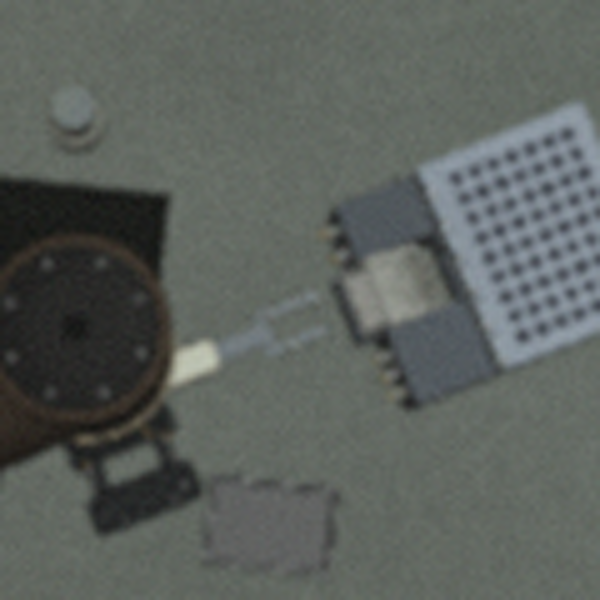

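Run:
```python
from h import *
s=load('s11');t=load('t11')
O=np.array([.562,-.2655]);ux=np.array([.3827,-.9239]);uy=np.array([.9239,.3827])
def r(n,p): print(n,p.round(4),'unit',((p[:2]-O)@ux).round(4),((p[:2]-O)@uy).round(4))
x,e=tri((s,100+467/4,130+250/4),(t,230+320/5,110+315/5));r('tri',x);print(e)
r('top.109',onz(t,230+320/5,110+315/5,.109))
# same-image references: channel cover front edge mid z=.09 in top, scene
r('mouth top',onz(t,230+352/5,110+308/5,.08))
r('hf',onz(t,230+215/5,110+356/5,.121))
p=np.array([.4547,-.0015]);r('tcp',np.r_[p,0])
```

```text
tri [ 0.5185 -0.1611  0.1031] unit -0.1131 -0.0002
[6.258917356498702e-05, 6.258917356488688e-05]
top.109 [ 0.5177 -0.1605  0.109 ] unit -0.1139 -0.0007
mouth top [ 0.527 -0.187  0.08 ] unit -0.0859 -0.0023
hf [ 0.4853 -0.083   0.121 ] unit -0.198 -0.001
tcp [ 0.4547 -0.0015  0.    ] unit -0.285 0.0019
```

```bash
python3 -m creep '[[0,0,0.15,0,5],[0,0,0.27,0,5],[0.12,0,0.27,0,5],[0.24,0,0.27,0,5],[0.35,0,0.27,0,5],[0.45,0,0.27,0,5],[0.52,0,0.27,0,5],[0.53,0,0.27,0,5]]'
python3 -c "
from h import *
snap('scene','s12');snap('top','t12')
cv2.imwrite('pics/c16.png',cv2.resize(load('s12')['img'][160:250,120:270],None,fx=5,fy=5,interpolation=cv2.INTER_CUBIC))
cv2.imwrite('pics/c17.png',cv2.resize(load('t12')['img'][110:210,250:370],None,fx=5,fy=5,interpolation=cv2.INTER_CUBIC))"
```

```text
clock: 17.05
tool_pos: [0.4742, -0.0519, 0.0727]
orientation: [180.0, 0.0, -67.7]
force: [-0.9, 2.6, -1.8]
opening: 0.0243
```

View pics/c16.png

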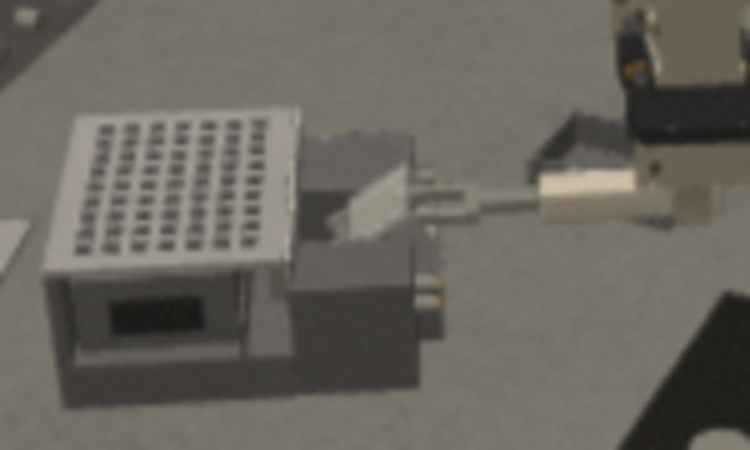

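View pics/c17.png

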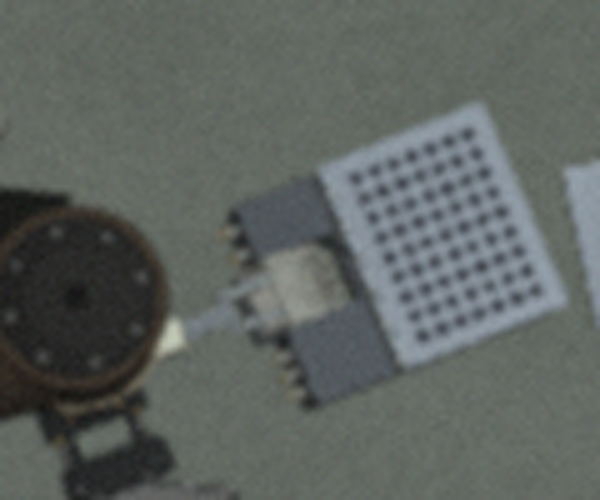

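```bash
python3 -m creep '[[0.02,0,-0.08,0,5],[0.04,0,-0.16,0,5],[0.065,0,-0.25,0,5],[0.09,0,-0.34,0,5],[0.11,0,-0.43,0,5],[0.14,0,-0.51,0,5],[0.15,0,-0.54,0,5],[0.15,0,-0.54,0,5]]'
python3 -c "
from h import *
snap('scene','s13')
cv2.imwrite('pics/c18.png',cv2.resize(load('s13')['img'][140:250,120:270],None,fx=5,fy=5,interpolation=cv2.INTER_CUBIC))"
```

```text
clock: 17.82
tool_pos: [0.4804, -0.0654, 0.1282]
orientation: [-179.9, -0.0, -67.7]
force: [0.8, -0.6, -2.3]
opening: 0.0236
```

View pics/c18.png

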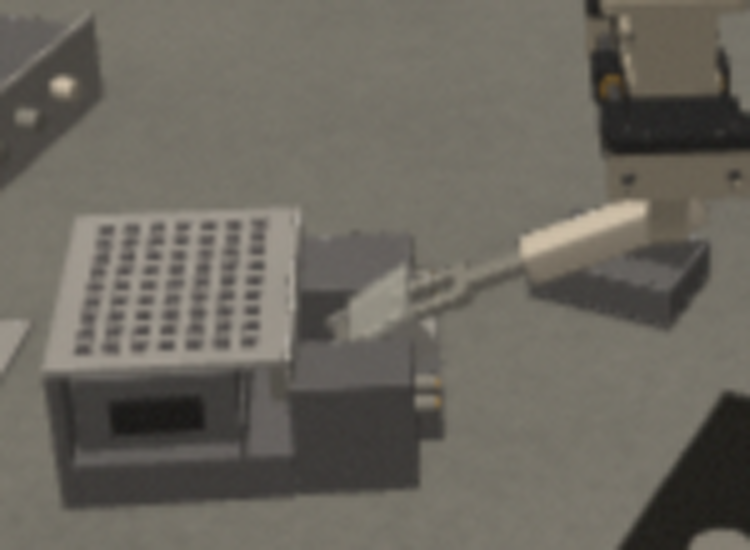

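```bash
python3 -m creep '[[0.04,0,-0.08,0,5],[0.07,0,-0.16,0,5],[0.11,0,-0.24,0,5],[0.15,0,-0.3,0,5],[0.18,0,-0.33,0,5],[0.18,0,-0.33,0,5],[0.18,0,-0.33,0,5],[0.18,0,-0.33,0,5]]'
python3 -c "
from h import *
snap('scene','s14')
cv2.imwrite('pics/c19.png',cv2.resize(load('s14')['img'][140:250,120:270],None,fx=5,fy=5,interpolation=cv2.INTER_CUBIC))"
```

```text
clock: 18.53
tool_pos: [0.4867, -0.0821, 0.16]
orientation: [-180.0, -0.0, -67.7]
force: [-1.0, 0.9, -1.8]
opening: 0.0238
```

View pics/c19.png

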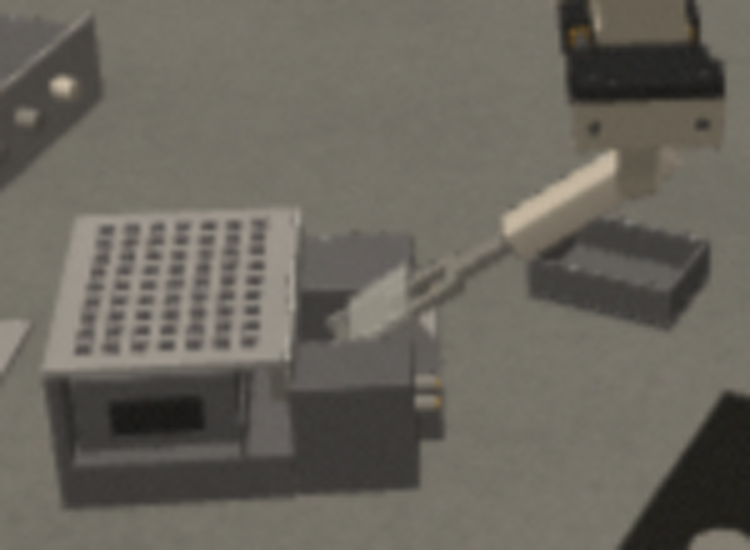

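```bash
python3 -c "
from h import *
snap('wrist','w14')"
```

```text
(no output)
```

View pics/w14.png

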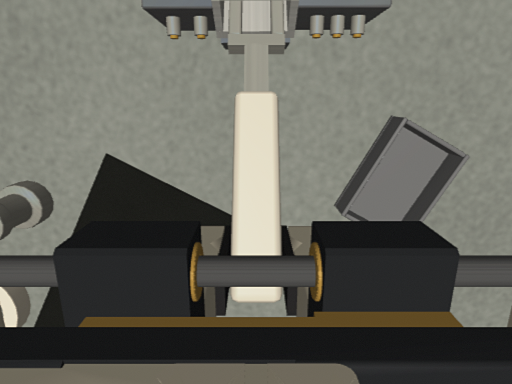

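```bash
python3 -m creep '[[0.05,0,0.034,0,5],[0.1,0,0.069,0,5],[0.14,0,0.1,0,5],[0.19,0,0.132,0,5],[0.23,0,0.16,0,5],[0.27,0,0.19,0,5],[0.31,0,0.218,0,5],[0.31,0,0.218,0,5]]'
python3 -c "
from h import *
snap('scene','s15');snap('wrist','w15')
cv2.imwrite('pics/c20.png',cv2.resize(load('s15')['img'][140:250,120:270],None,fx=5,fy=5,interpolation=cv2.INTER_CUBIC))"
```

```text
clock: 19.3
tool_pos: [0.4984, -0.111, 0.1377]
orientation: [180.0, 0.0, -67.7]
force: [-0.1, 0.5, -0.8]
opening: 0.0238
```

View pics/c20.png

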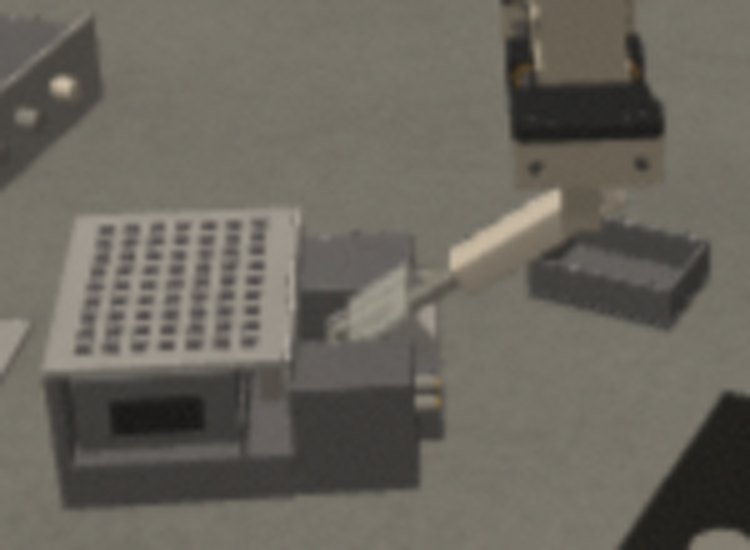

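View pics/w15.png

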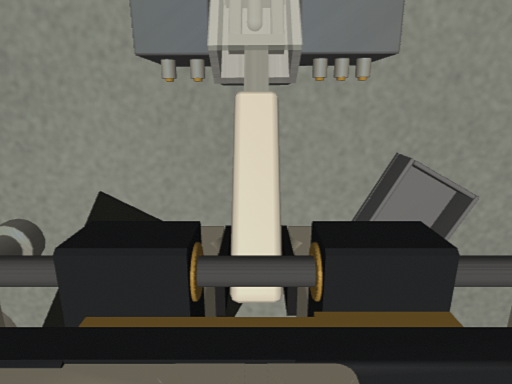

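```bash
python3 -m creep '[[0.03,0,0.02,0,5],[0.06,0,0.042,0,5],[0.09,0,0.063,0,5],[0.11,0,0.077,0,5],[0.13,0,0.091,0,5],[0.15,0,0.105,0,5],[0.16,0,0.112,0,5],[0.16,0,0.112,0,5]]'
python3 -c "
from h import *
snap('scene','s16');snap('wrist','w16')
cv2.imwrite('pics/c21.png',cv2.resize(load('s16')['img'][140:250,120:270],None,fx=5,fy=5,interpolation=cv2.INTER_CUBIC))"
```

```text
clock: 20.07
tool_pos: [0.5033, -0.1219, 0.1278]
orientation: [-179.9, 0.3, -67.7]
force: [-12.8, 27.5, 20.6]
opening: 0.0239
```

View pics/c21.png

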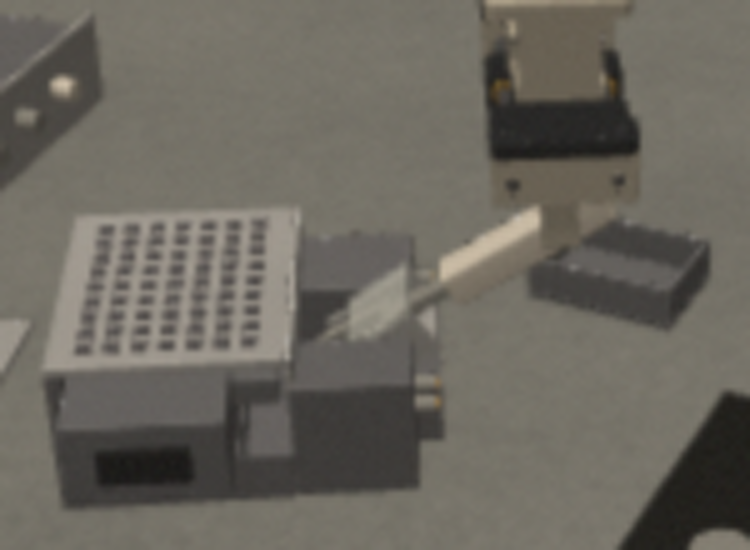

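View pics/w16.png

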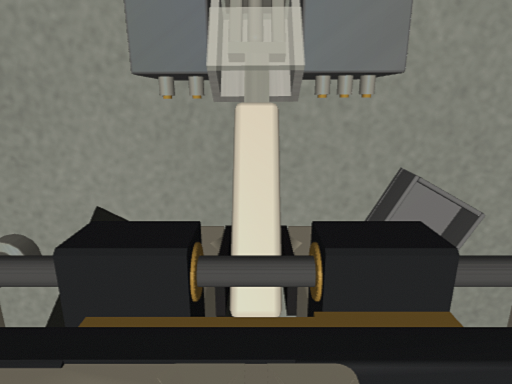

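```bash
python3 -m creep '[[-0.06,0,-0.042,0,5],[-0.16,0,-0.112,0,5],[-0.3,0,-0.21,0,5],[-0.45,0,-0.315,0,5],[-0.6,0,-0.42,0,5],[-0.75,0,-0.525,0,5],[-0.9,0,-0.63,0,5],[-1,0,-0.7,0,5]]'
python3 -c "
from h import *
snap('scene','s17');snap('top','t17')
cv2.imwrite('pics/c22.png',cv2.resize(load('s17')['img'][100:250,120:320],None,fx=4,fy=4,interpolation=cv2.INTER_CUBIC))"; python3 to.py 0.553 0.16 0.15 -86.7
```

```text
clock: 20.83
tool_pos: [0.4664, -0.0321, 0.1984]
orientation: [-179.9, -0.0, -67.6]
force: [-0.5, -0.3, -1.1]
opening: 0.0239
t 20.93 pos [ 0.467  -0.0319  0.1986] ori [-1.7982e+02 -4.0000e-02 -6.7550e+01] F [ 1.05  0.39 -1.82] open 0.0238
shift [-1.445 -1.526  0.49 ] turn 0.1064
```

View pics/c22.png

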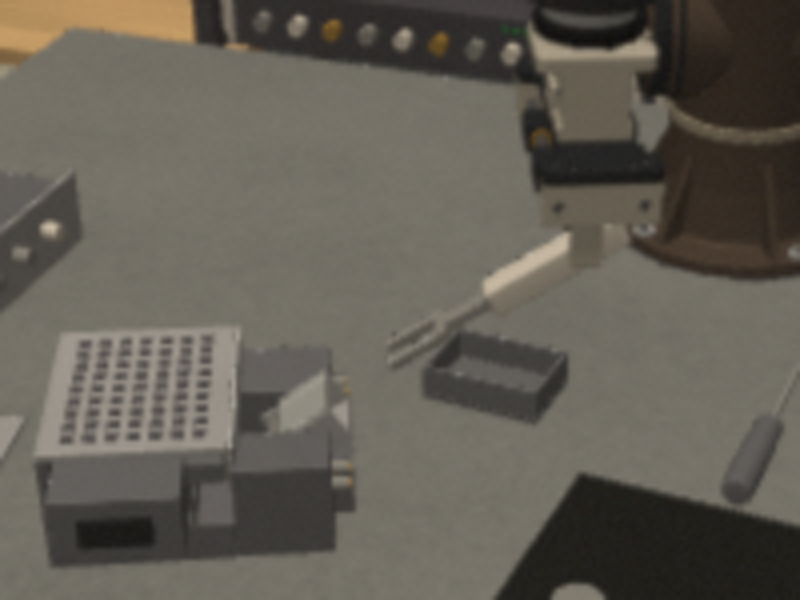

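```bash
python3 -m creep '[[-0.15,-0.2,0,0,5],[-0.3,-0.38,0,0,5],[-0.45,-0.55,0,0,5],[-0.6,-0.72,0,0,5],[-0.6,-0.72,0,0,5],[-0.6,-0.72,0,0,5],[-0.6,-0.72,0,0,5],[-0.6,-0.72,0,0,5]]'>/dev/null;  python3 -m creep '[[-0.15,-0.2,0,0.02,5],[-0.3,-0.38,0,0.05,5],[-0.45,-0.55,0,0.08,5],[-0.6,-0.72,0.1,0.106,5],[-0.6,-0.72,0.3,0.106,5],[-0.6,-0.72,0.6,0.106,5],[-0.6,-0.72,0.75,0.106,5],[-0.6,-0.72,0.75,0.106,5]]'
python3 -c "
from h import *
snap('scene','s18');snap('top','t18')
cv2.imwrite('pics/c23.png',cv2.resize(load('s18')['img'][100:280,200:380],None,fx=4,fy=4,interpolation=cv2.INTER_CUBIC)[:600])"; python3 to.py 0.553 0.134 0.09 -86.7
```

```text
clock: 22.27
tool_pos: [0.5516, 0.1311, 0.1184]
orientation: [179.7, -0.1, -86.8]
force: [-0.9, -0.5, -1.2]
opening: 0.024
t 22.37 pos [0.5541 0.1321 0.1223] ori [ 1.7997e+02 -5.0000e-02 -8.6760e+01] F [ 1.92  1.02 -0.36] open 0.0236
shift [-0.02   0.009  0.323] turn -0.0003
```

View pics/c23.png

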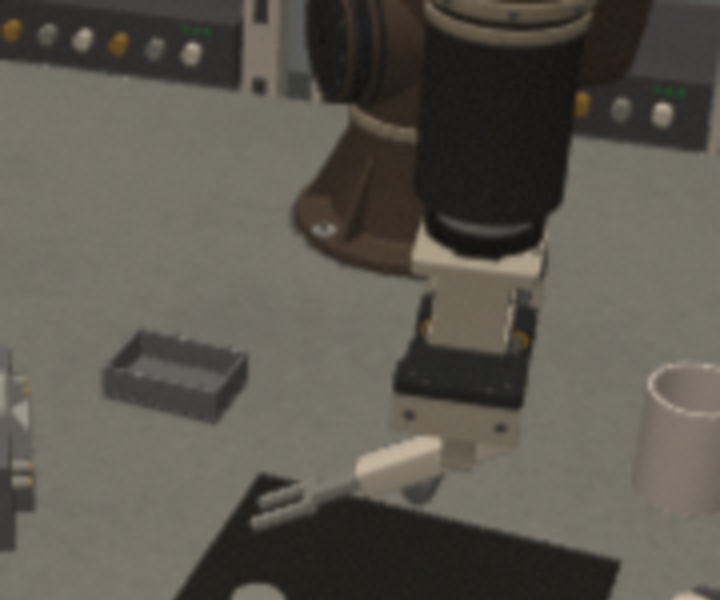

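```bash
python3 -m creep '[[0,0,0.2,0,5],[0,0,0.34,0,5],[-0.05,0,0.44,0,5],[-0.1,0,0.55,0,5],[-0.16,0,0.66,0,5],[-0.2,0,0.77,0,5],[-0.23,0,0.87,0,5],[-0.25,0,0.93,0,5]]'; python3 -m creep '[[0,0,0.05,0,5],[0,0,0.1,0,5],[0,0,0.14,0,5],[0,0,0.18,0,5],[0,0,0.19,0,5],[0,0,0.19,0,5],[0,0,0.19,0,5],[0,0,0.19,0,5]]'
python3 -c "
from h import *
snap('scene','s19');snap('wrist','w19')
cv2.imwrite('pics/c24.png',cv2.resize(load('s19')['img'][150:300,220:370],None,fx=4,fy=4,interpolation=cv2.INTER_CUBIC)[:600])"; python3 to.py 0.553 0.134 0.09 -86.7
```

```text
clock: 23.03
tool_pos: [0.5526, 0.1585, 0.0279]
orientation: [180.0, -0.0, -86.7]
force: [1.7, -0.7, 1.2]
opening: 0.0237
clock: 23.7
tool_pos: [0.5531, 0.1581, 0.0105]
orientation: [-179.9, 0.0, -86.7]
force: [0.5, 2.5, 4.4]
opening: 0.0238
t 23.8 pos [0.553  0.1581 0.0104] ori [-1.7994e+02  3.0000e-02 -8.6740e+01] F [-0.35  3.01  5.62] open 0.024
shift [ 0.24   0.013 -0.796] turn -0.0002
```

View pics/c24.png

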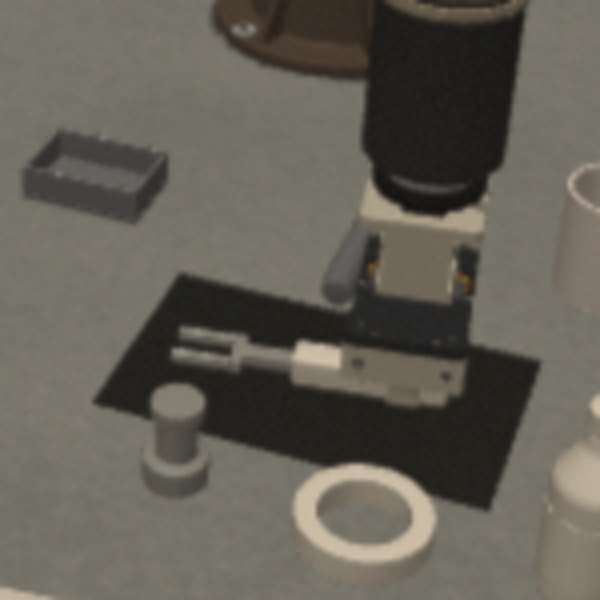

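Nearly flat; release and rise.

```bash
python3 -m creep '[[0,0,0,0,60],[0,0,0,0,60],[0,0,0,0,60],[0,0,0,0,60],[0,0,0,0,60],[0,0,-0.1,0,60],[0,0,-0.3,0,60],[0,0,-0.6,0,60]]'; python3 -m creep '[[0,0,-0.4,0,60],[0,0,-0.8,0,60],[-0.4,0,-1,0,60],[-0.8,0,-1,0,60],[-1,0,-1,0,60],[-1,0,-1,0,60],[-1,0,-1,0,60],[-1,0,-1,0,60]]'
python3 -c "
from h import *
snap('scene','s20');snap('wrist','w20');snap('top','t20')"; python3 to.py 0.553 0.134 0.09 -86.7
```

```text
clock: 24.47
tool_pos: [0.5509, 0.1568, 0.069]
orientation: [179.7, -0.1, -86.8]
force: [0.9, 0.1, 0.4]
opening: 0.0596
clock: 25.13
tool_pos: [0.5465, 0.2573, 0.1703]
orientation: [180.0, -0.0, -86.7]
force: [0.2, -0.1, -0.4]
opening: 0.0599
t 25.28 pos [0.5469 0.2567 0.1701] ori [ 1.7999e+02 -1.0000e-02 -8.6790e+01] F [-0.71  0.31  0.33] open 0.0602
shift [1.228 0.007 0.802] turn -0.0005
```

View pics/s20.png

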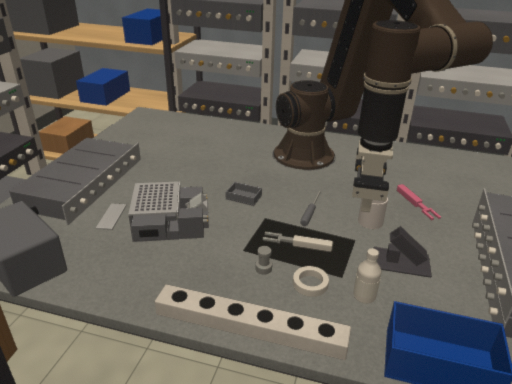

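View pics/t20.png

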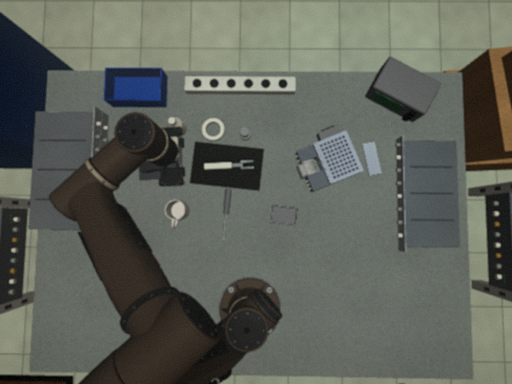

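View pics/w20.png

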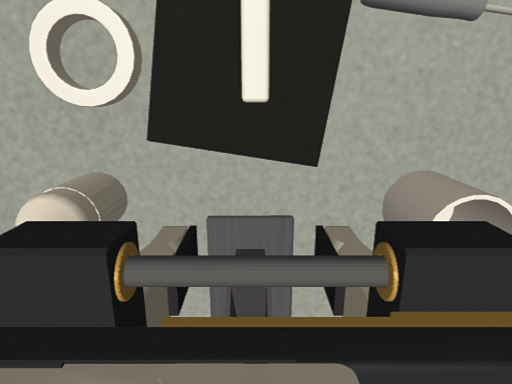

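Run:
```python
from h import *
t=load('t20');a=load('top0')
cv2.imwrite('pics/c25.png',cv2.resize(np.hstack([t['img'][110:210,270:390],a['img'][110:210,270:390]]),None,fx=3.3,fy=3.3,interpolation=cv2.INTER_CUBIC))
s=load('s20');s0=load('scene0')
cv2.imwrite('pics/c26.png',cv2.resize(np.vstack([s['img'][170:250,90:350],s0['img'][170:250,90:350]]),None,fx=3,fy=3,interpolation=cv2.INTER_CUBIC))
```

```text
(no output)
```

View pics/c25.png

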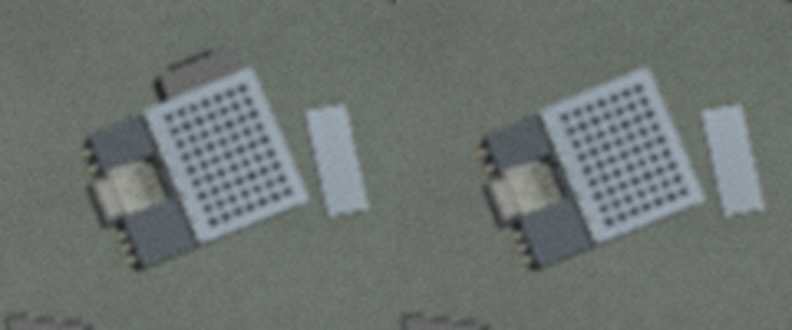

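View pics/c26.png

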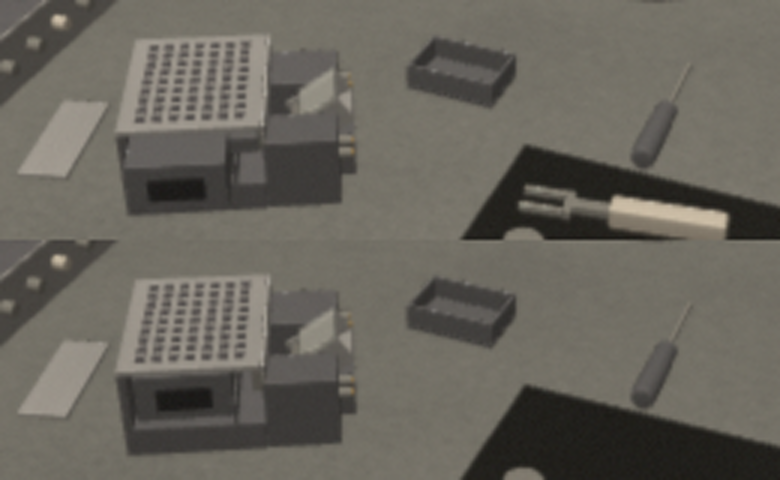

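Run:
```python
from h import *
t=load('t20');O=np.array([.562,-.2655]);ux=np.array([.3827,-.9239]);uy=np.array([.9239,.3827])
for u,v in ((160,80),(222,52)):
    p=onz(t,270+u/3.3,110+v/3.3,.055)[:2]; print((p-O)@ux,(p-O)@uy-.06)
s=load('s20')
w=load('w20');print('rear',onz(w,255,100,.015)); print('tip',onz(t,253,162.5,.015),tri((s,265,236.5),(t,253,162.5)))
from plant import workorder; workorder.close_job()
```

```text
0.0380731813578127 0.04832491729697992
0.11829364501833908 0.05188679960450328
rear [0.55076197 0.18765426 0.015     ]
tip [ 0.57017761 -0.00575744  0.015     ] (array([ 0.56912245, -0.00259722,  0.01670492]), [0.0033078445533459943, 0.0033078445533460204])
the job is handed in; nothing more can be done
```

The module has sprung out of the unit and the tool is back flat on the mat. I handed the job in at about 25 s of the 58 s allowed.

**What I did**
- I drew the tool out of the holder by its fork, laid it flat on the mat and let go, then took it again near the rear of its handle.
- The gripper can only point straight down. I put the prong ends level into the channel mouth and raised the gripper, so the clear cover tilted the tool to roughly the channel's slope.
- I then slid the fork down past the stud and pushed the latch to its stop. The wrist force reached about 37 N and the tool slid roughly 10 mm in the jaws. The module came out on that push.
- I withdrew, laid the tool flat by pivoting its fork on the mat, let go and rose clear.

**What the last checks showed**
- **Module:** it measured 48 to 52 mm out of the +y side, against about 45 mm expected and 30 to 75 mm allowed. It looked level.
- **Tool:** its middle was at about (0.56, 0.09), near the mat centre. The prong ends were about 17 mm above the bench, where 15 mm is expected for a tool lying flat.
- **Bystanders:** the tray, screwdriver and blanking plate look the same before and after in side-by-side crops. The others I only judged by eye in the full pictures.
- **Robot:** nothing touches the gripper. It is open, with its finger ends 170 mm above the bench.

**Not confirmed**
- I did not measure that the latch has sprung back. The fork is clear of it, so it should have.
- The two views of the prong ends disagreed by about 3 mm each, which is within what I could read at that distance.

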